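Prove the freewheel on the tilted test rig and park its crank

ROBOT

A 6-joint arm with a two-finger parallel gripper is mounted at the origin on a cart in front of the work surface, level with it; the furniture and walls round the work are solid. World frame = base frame: x ahead of the robot, y to its left, z up, the work surface at z = 0. Lengths are in m, angles in rad, forces in N, time in s.
With the tool pointing down it reaches from about 0.35 to 0.725 m from the base axis. Payload 6 kg.
Tool frame: the origin (TCP) lies at the very end of the fingers, on their centre line; the grasp point (between the pads) lies 19 mm behind it (hold_point_z is the distance from the TCP to the grasp point, in m); z points along the fingers, y is the line along which they close (so a half turn about z gives the same grasp; the last joint's range is limited). The gripper opens to 85 mm and grips with 20 to 120 N. Pads are 22 mm wide; open, the fingers measure 114 mm over their backs; the gripper's body (76 mm by 85 mm) begins 54 mm behind the grasp point. The pads swing forward as they close: fully open they stand 13 mm farther back than shut.
Start: joints at [-0.793, 0.04, 0.085, 0, -1.615, -0.334], TCP at [0.258, -0.542, 0.231] pointing down, gripper open.
Joint ranges: [-2.56, 2.56], [-1.29, 2.01], [-1.08, 1.49], [-3.29, 1.98], [-2.81, -0.18], [-2.99, 2.99]. Speed limits (rad/s): [2.57, 2.57, 3.01, 3.14, 3.14, 3.14].

INTERFACE

Orientations are given as a rotation vector (axis times angle).
In Python, from rig import state, capture, hand_in, hold_point_z gives the robot as it stands. The module is installed in compiled form; this text tells all that it offers.
- The arm moves only by the tool jog_arm, never from a script. Its argument "targets" is text: rows parted by semicolons, each of 6 numbers parted by spaces: the shift along the tool's x, y, z in units of 50 mm (1.0 is 50 mm), then the turn, a rotation vector about the tool's x, y, z in units of 8 degrees (1.0 is 8 degrees). A call has 1 to 8 rows; each row is the pose to reach, as a shift and turn from the pose commanded when the call began, along the tool's axes at that moment; what a row does not reach only later rows make up. A row lasts 1/8 s, in which the tool goes at most 62.5 mm and 10.7 degrees, less where a joint would pass 70% of its speed; a pose out of reach is approached as far as the arm can. A call with a gripper value outside its range is refused whole. "fingers" is the opening, from -1 (shut) to 1 (fully open), set as the call begins (left out, the last holds). The fingers move at their own pace and stop on an object; the grip force is fixed at half the most. Time passes only in rows, so rows that repeat a pose let the fingers close. It gives the time, the measured TCP pose, the force, the opening and the grip force at its end, in the units of the state.
- state(): the state, without advancing time (a new reading comes with each control period).
- capture(name): name is "scene" or "top" or "wrist"; returns a dict with "img" (384x512x3 uint8, red, green, blue), "vertical_fov" (degrees; the focal length in pixels is half the picture's height over the tangent of half this angle, whatever the lens; pixels are square), "cx", "cy" (the principal point, pixels), "k1" (the pictures are not rectified: a ray, as slopes to the right and down, at radius r is drawn at 1 + k1 r^2 times it, then the intrinsics apply), "rvec" (rotation vector, rad) and "tvec" (3), from world to camera coordinates, as OpenCV has them. Camera axes: x right, y down, z forward; pixel columns grow to the right and rows downward; lengths in m; the calibration is good to about 2 mm. A picture is of the moment at which its call begins. There is no depth.
- hand_in(): hands the job in; it is judged then, once.
The state is a dict: "time": time; "joint_pos": joint angles; "qd": joint speeds; "joint_efforts": joint torques, N m; "tool_pos": TCP position; "tool_rot": TCP orientation; "force": force on the tool from outside, world axes, zero at the start; "ft_torque": the same for the moment, N m; "width": finger opening in m; "gripper_force": force on a finger pad.
Only numpy, scipy, OpenCV 4.12 (cv2) and the standard library are available. Lean on these libraries where they do the work, as an engineer would, in place of code of your own. Each camera call takes 0.05 s, during which the arm holds its last target. There are 200 camera calls.

TASK

A freewheel (one-way clutch) is mounted on the sloping test rig: its crank spins loose one way and grips the other, and nobody has noted which way. Turn the crank both ways by its knob to find out; where it grips, lean on it steadily until the needle stands clearly past the inner tick (the proof load), without ever straining it to the outer tick. Then bring the crank round the loose way, leave it parked between the two ribs at the lowest point of the face, and let go.

Things in the scene. Friction and masses are not known exactly. Their poses are not given: they have to be found in the camera images.
- rig: grey test rig fixed on the bench, foot 150x130 mm, origin at the underside below the centre of its sloping face, z up, x to the rig's back. The 116x116 mm face is centred 95 mm above the origin and slopes 30 degrees, low edge toward the front (-x, the robot's side). All of it stays within 75 mm sideways of the face centre
- face (a point): centre of the sloping face, on the crank's axis: z points out of the face along the axis (30 degrees from vertical, leaning to the rig's front), x points straight uphill in the face, y lies level to the left
- knob_mid (a point): middle of the crank's knob: black, 20 mm in diameter, 36 mm long, parallel to the axis and 42 mm from it, spinning freely on its own pin (so the hand that holds it need not turn). This point is 36 mm out from the face, 17 mm above the arm's top and 19 mm below the knob's end; it moves with the crank
- park (a point): where the knob's middle is when the crank is parked: straight downhill from the axis, between the two 5 mm high steel ribs at the lowest point of the face (fixed to the rig)
- hub (a joint): turning of the freewheel's hub about the axis, positive anticlockwise looking down on the face; 0 (or 6.283, a whole turn) at the park mark, starts near 3.14 (uphill), no end stop. One way is loose (drag 0.05 to 0.15 N m, faint clicks); the other way there is up to 0.45 rad of play, then it grips solidly. Which way grips is hidden and differs from run to run
- crank (a joint): bend of the springy crank arm relative to the hub, shown by the hub's straight needle against the arm's scale plate: 0 unloaded, positive when pushed anticlockwise; 1.8 N m per rad. Inner ticks at +-0.15 rad (proof load, 6.4 N across the knob), outer ticks at +-0.40 rad (overload, 17 N across the knob). Turning the loose way bends it less than 0.09 rad
- bottle: plastic bottle with a red spout, 53 mm in diameter, 169 mm high, origin at the centre of its underside: stands to the left of the rig, not part of the job, must stay standing
- bow (a point): middle of the upper cross bar of the steel guard bow: two 10 mm rods 136 mm apart that stand square to the face, 125 mm uphill of its centre and 150 mm long, with cross bars at 95 and 150 mm. The bow leans over the upper half of the crank circle and bars the way from straight above: reach the knob along the face's normal, tool tilted about 30 degrees

How it is judged:
On the way:
1. the needle shows the proof load (crank arm bent more than 0.15 rad, either way) for 0.3 s ((value of joint crank above 0.15 rad or value of joint crank below -0.15 rad)), for 0.3 s.
At the end, for the whole second after the job is handed in: the crank rests unloaded (bend under 0.08 rad, hub still) with the middle of its knob within 10 mm of the park point at the lowest point of the face (distance between knob_mid and park below 0.01 m and value of joint crank between -0.08 and 0.08 rad and velocity of joint hub between -0.05 and 0.05 rad/s); the robot touches nothing.
It fails at once if the crank is overloaded: needle at or past an outer tick (bend over 0.40 rad) (value of joint crank above 0.4 rad or value of joint crank below -0.4 rad).
It fails at once if the bottle is knocked over (angle between bottle's own z axis and vertical above 0.5 rad).
It also fails if it takes over 51 s, if anything falls off the work surface, if the arm or the gripper's body presses on something with over 40 N, if the wrist force passes 120 N, or if a joint passes its speed limit or range.

## Working session

There is one attempt and no reset: what is moved stays moved. The work goes in short steps, Python scripts to look and compute and a tool call to move; the robot and the scene stay as the last step left them, time stands still between calls to the robot, and variables do not carry over. Pictures are saved under pics/ and viewed, at most 13 in all, crops included, and the job is handed in when it is done.

Besides the shell and the picture viewer there is one more tool, called after ">>>" by a JSON object that holds its "method" and its "body". jog_arm: Moves the arm, as the interface text tells. Its arguments: {"type":"object","properties":{"targets":{"type":"string"},"fingers":{"type":"number"}},"required":["targets"]}

```bash
mkdir -p pics
cat > h.py <<'E'
import numpy as np, cv2, pickle
from scipy.spatial.transform import Rotation as R
from rig import state, capture, hand_in, hold_point_z
def cap(name, tag):
    c=capture(name); cv2.imwrite(f'pics/{tag}.png', c['img'][:,:,::-1]); pickle.dump(c,open(f'pics/{tag}.pkl','wb')); return c
def load(tag): return pickle.load(open(f'pics/{tag}.pkl','rb'))
def K(c):
    f=c['img'].shape[0]/2/np.tan(np.radians(c['vertical_fov'])/2)
    return np.array([[f,0,c['cx']],[0,f,c['cy']],[0,0,1]]), np.array([c['k1'],0,0,0,0.])
def proj(c,P):
    k,d=K(c); return cv2.projectPoints(np.atleast_2d(np.float64(P)),np.float64(c['rvec']),np.float64(c['tvec']),k,d)[0][:,0]
def ray(c,uv):
    k,d=K(c); n=cv2.undistortPoints(np.float64([[uv]]),k,d)[0,0]
    M=cv2.Rodrigues(np.float64(c['rvec']))[0]; o=-M.T@np.ravel(c['tvec']); v=M.T@np.array([n[0],n[1],1]); return o,v/np.linalg.norm(v)
def tri(obs):
    A=np.zeros((3,3));b=np.zeros(3)
    for c,uv in obs:
        o,v=ray(c,uv);Q=np.eye(3)-np.outer(v,v);A+=Q;b+=Q@o
    p=np.linalg.solve(A,b); return p,[np.linalg.norm(proj(c,p)[0]-uv) for c,uv in obs]
E
python3 - <<'E'
from h import *
a=cap('scene','s0');b=cap('top','t0')
cv2.imwrite('pics/st0.png',np.vstack([a['img'],b['img']])[:,:,::-1][:, :])
s=state();print(s,hold_point_z)
for c in(a,b):print(c['vertical_fov'],c['cx'],c['cy'],c['k1'],ray(c,(256,192)))
E
```

```text
{'time': 0.1, 'joint_pos': array([-7.93278889e-01,  4.07631432e-02,  8.38899495e-02, -4.25028982e-04,
       -1.61550610e+00, -3.33717797e-01]), 'qd': array([ 0.00179367, -0.0011094 ,  0.00204389,  0.00032316, -0.00070978,
       -0.00181002]), 'joint_efforts': array([-4.72765969e-03, -3.69348085e+01,  3.48281908e+01,  6.95180297e+00,
       -4.60851268e-03, -4.10630855e-05]), 'tool_pos': array([ 0.25757178, -0.54156299,  0.23035758]), 'tool_rot': array([ 6.91335955e-01, -3.06409425e+00, -2.46392532e-03]), 'force': array([-0.56853225, -0.56162343,  0.10625394]), 'ft_torque': array([0.02331614, 0.05205744, 0.04309872]), 'gripper_force': 0.0, 'width': 0.0853269493651222} 0.0187
47.622216520416856 254.43087504911284 196.68348792776843 -0.05750968547575544 (array([0.14946646, 0.53563631, 0.71164611]), array([ 0.35605106, -0.70806591, -0.60981171]))
53.65292965352569 260.56903735657585 191.35435766431561 0.03191015088597073 (array([ 0.37858314, -0.05841628,  1.05696811]), array([ 0.0834952 ,  0.02082129, -0.99629063]))
```

View pics/s0.png

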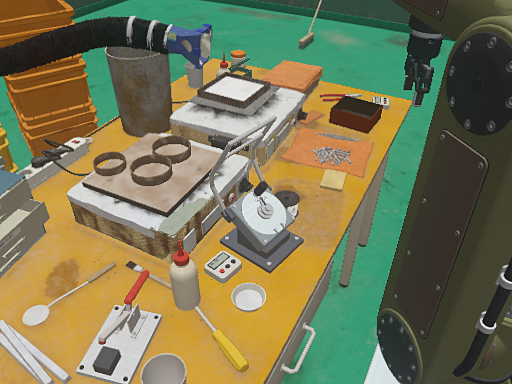

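View pics/t0.png

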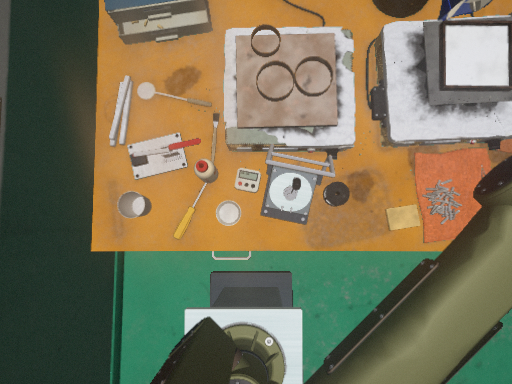

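The rig shows at about scene (262,212) and top (290,190). The bottle is at top (204,168). I'll enlarge both views.

Run:
```python
from h import *
a=load('s0')['img'][110:280,200:320];b=load('t0')['img'][135:235,185:355]
A=cv2.resize(a,None,fx=3.5,fy=3.5,interpolation=3);B=cv2.resize(b,None,fx=4.5,fy=4.5,interpolation=3)
cv2.imwrite('pics/ca.png',A[:,:,::-1]);cv2.imwrite('pics/cb.png',B[:,:,::-1])
```

```text
(no output)
```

View pics/ca.png

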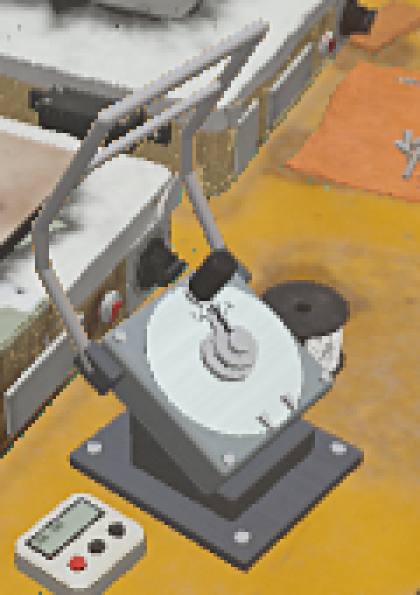

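View pics/cb.png

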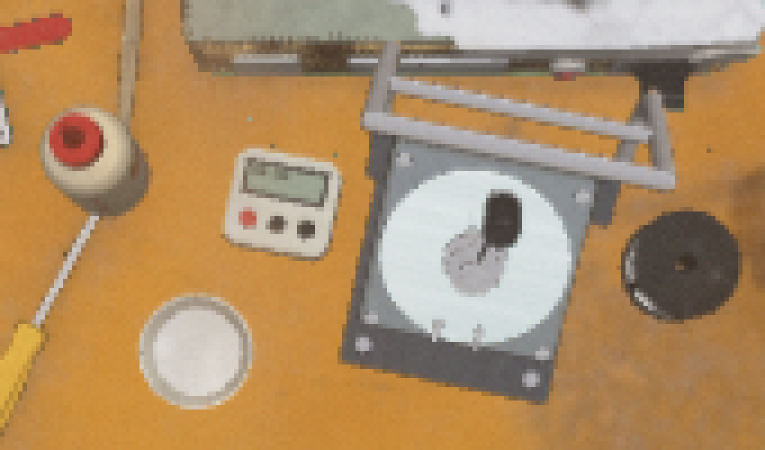

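```bash
cat > model.py <<'E'
from h import *
from scipy.optimize import least_squares
c,s=np.cos(np.pi/6),.5
F=np.array([[c,0,-s],[0,1,0],[s,0,c]])  # face axes in rig
def toW(p,pf): # face pts->world
    q=(F@np.atleast_2d(pf).T).T+[0,0,.095]
    r=R.from_euler('z',p[3]).as_matrix(); return (r@q.T).T+[p[0],p[1],p[2]]
E
python3 - <<'E'
from model import *
S,T=load('s0'),load('t0')
fs=lambda x,y:(200+(x+.5)/3.5-.5,110+(y+.5)/3.5-.5); ft=lambda x,y:(185+(x+.5)/4.5-.5,135+(y+.5)/4.5-.5)
pts={'LL':(-.058,.058,0),'LR':(-.058,-.058,0),'UL':(.058,.058,0),'UR':(.058,-.058,0),'BL':(.125,.068,.150),'BR':(.125,-.068,.150)}
oS={'LL':fs(228,480),'LR':fs(333,378),'UL':fs(100,338),'BL':fs(102,118),'BR':fs(266,28)}
oT={'LL':ft(365,322),'LR':ft(548,360),'UL':ft(395,147),'UR':ft(597,190),'BL':ft(368,120),'BR':ft(672,181)}
def res(p):
    out=[]
    for c_,o in((S,oS),(T,oT)):
        for k,uv in o.items(): out.append(proj(c_,toW(p,pts[k]))[0]-uv)
    return np.array(out)
r=least_squares(lambda p:res(p).ravel(),[.45,-.0,0,-.2],loss='soft_l1')
print(r.x.round(4),np.degrees(r.x[3]));print(res(r.x).round(1))
p=r.x;np.save('p.npy',p)
print('face',toW(p,(0,0,0)))
k,e=tri([(S,fs(214,275)),(T,ft(503,219))]);print('knob',k,e)
r3=R.from_euler('z',p[3]).as_matrix();print('knob in face',F.T@(r3.T@(k-p[:3])-[0,0,.095]))
b,e=tri([(S,(182,250)),(T,ft(75,138))]);print('spout',b,e)
for f,n in(((0,0,0),'face'),((-.042,0,.036),'park'),((-.058,0,0),'low')):print(n,toW(p,f),proj(S,toW(p,f)),proj(T,toW(p,f)))
E
```

```text
[ 4.606e-01 -1.242e-01 -1.000e-04 -2.148e-01] -12.308540081702988
[[ 0.1 -0.3]
 [ 2.2  1.2]
 [ 0.7 -1. ]
 [ 1.3  0.4]
 [-0.9  0.2]
 [-2.4  0.2]
 [ 0.5  1.2]
 [-0.5 -1.5]
 [ 0.5 -1.3]
 [ 0.6 -0.7]
 [-1.7 -0.4]]
face [[ 0.46064981 -0.12420296  0.09492374]]
knob [ 0.47590919 -0.13654203  0.14725536] [np.float64(0.09327950810367865), np.float64(0.08340841289057661)]
knob in face [ 0.04135505 -0.0088025   0.03655101]
spout [0.52067361 0.09384533 0.14241514] [np.float64(0.01732192853875007), np.float64(0.013046753643733434)]
face [[ 0.46064981 -0.12420296  0.09492374]] [[263.98605183 212.24327517]] [[289.79592292 191.37806442]]
park [[ 0.40752657 -0.11261193  0.10510066]] [[284.09517768 219.41907429]] [[285.59748599 212.18994307]]
low [[ 0.41157492 -0.11349524  0.06592374]] [[281.55809217 232.14336094]] [[285.07270935 211.0928868 ]]
```

```bash
cat >> model.py <<'E'
def go(pf,verbose=1,yaw=0):
    """print shift/turn (tool units) from current pose to TCP face-frame pf, tool z into the face, tool y = face y"""
    p=np.load('p.npy'); st=state(); Rw=R.from_rotvec(st['tool_rot'])
    Rf=R.from_euler('z',p[3]).as_matrix()@F
    Rt=R.from_matrix(np.column_stack([-Rf[:,0],Rf[:,1],-Rf[:,2]]))*R.from_euler('z',yaw)
    d=Rw.inv().apply(toW(p,pf)[0]-st['tool_pos'])/.05; t=(Rw.inv()*Rt).as_rotvec()/np.radians(8)
    print('shift',d.round(2),'turn',t.round(2)); 
def here():
    p=np.load('p.npy'); st=state(); Rf=R.from_euler('z',p[3]).as_matrix()@F
    print('t',st['time'],'tcp_face mm',(Rf.T@(st['tool_pos']-toW(p,(0,0,0))[0])*1000).round(1),'force face',(Rf.T@st['force']).round(1),'w',round(st['width'],4),'gf',round(st['gripper_force'],1),'q',st['joint_pos'].round(2))
E
python3 -c "
from model import *
go((-.0,0,.15)); here()"
```

```text
shift [-6.07  6.71  0.12] turn [ 1.25 -3.62  4.6 ]
t 0.1 tcp_face mm [ -27.1 -451.1  172. ] force face [-0.3 -0.7  0.3] w 0.0853 gf 0.0 q [-0.79  0.04  0.08 -0.   -1.62 -0.33]
```

>>> {"method": "jog_arm", "body": {"targets": "-6.1 6.7 0.1 1.25 -3.6 4.6;-6.1 6.7 0.1 1.25 -3.6 4.6;-6.1 6.7 0.1 1.25 -3.6 4.6;-6.1 6.7 0.1 1.25 -3.6 4.6;-6.1 6.7 0.1 1.25 -3.6 4.6;-6.1 6.7 0.1 1.25 -3.6 4.6;-6.1 6.7 0.1 1.25 -3.6 4.6;-6.1 6.7 0.1 1.25 -3.6 4.6", "fingers": 0.3}}

```text
time: 1.1
tool_pos: [0.3808, -0.136, 0.2263]
tool_rot: [0.279, 2.609, -0.078]
force: [1.0, 0.3, 0.3]
width: 0.0556
gripper_force: 0.0
```

```bash
python3 -c "
from model import *
here(); go((0,0,.15)); w=cap('wrist','w1'); cv2.imwrite('pics/w1b.png',cv2.resize(w['img'],(768,576),interpolation=3)[:,:,::-1])
p=np.load('p.npy')
for f in [(0,0,0),(.042,-.009,.036),(.0414,-.0088,.055),(-.058,.058,0),(-.058,-.058,0),(.058,.058,0),(-.042,0,.036)]: print(f,proj(w,toW(p,f))*1.5)"
```

```text
t 1.1 tcp_face mm [  0.3 -28.5 151.5] force face [ 0.9  0.5 -0.2] w 0.0556 gf 0.0 q [ 0.48 -1.17 -0.88  0.33 -1.45 -2.24]
shift [0.   0.57 0.03] turn [-0.01 -0.03  0.01]
(0, 0, 0) [[435.26336967 267.57932704]]
(0.042, -0.009, 0.036) [[423.56843076 349.26044174]]
(0.0414, -0.0088, 0.055) [[426.02977903 361.862248  ]]
(-0.058, 0.058, 0) [[530.69308596 177.28095197]]
(-0.058, -0.058, 0) [[344.22750957 176.43264948]]
(0.058, 0.058, 0) [[516.8942041  349.73209264]]
(-0.042, 0, 0.036) [[442.90288227 208.92515662]]
```

View pics/w1b.png

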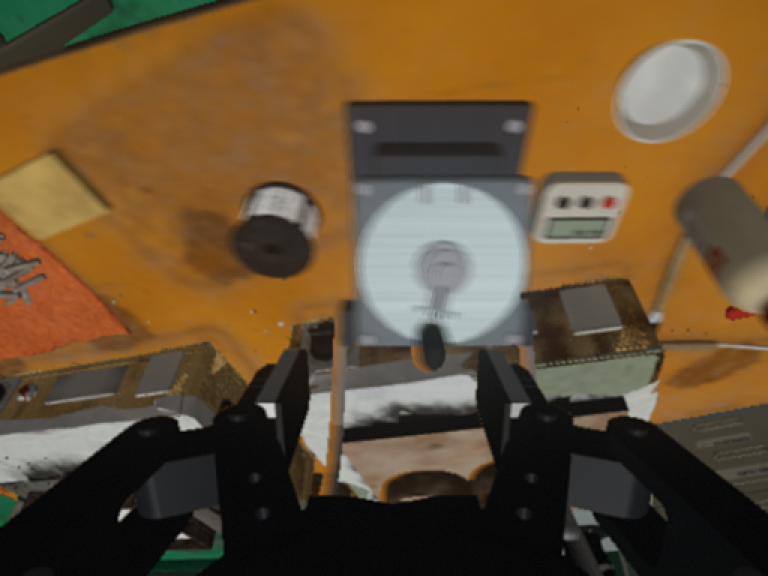

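The view is slightly motion-blurred: the hub is at (442,263) and the knob end at (433,358), within about 7 px of prediction. I'll move above the knob and look again at rest.

```bash
python3 -c "
from model import *
go((.042,-.009,.095))"
```

```text
shift [-0.83  0.16  1.1 ] turn [ 0.06 -0.03  0.13]
```

>>> {"method": "jog_arm", "body": {"targets": "-0.84 0 1.1 0 0 0;-0.84 0 1.1 0 0 0;-0.84 0 1.1 0 0 0;-0.84 0 1.1 0 0 0"}}

```text
time: 1.65
tool_pos: [0.4427, -0.1514, 0.2006]
tool_rot: [0.279, 2.609, -0.079]
force: [-0.4, 0.0, 0.2]
width: 0.0556
gripper_force: 0.0
```

```bash
python3 -c "
from model import *
here(); go((.042,-.009,.095)); w=cap('wrist','w2'); cv2.imwrite('pics/w2b.png',cv2.resize(w['img'][100:,130:430],None,fx=2,fy=2,interpolation=3)[:,:,::-1])
p=np.load('p.npy')
for f in [(0,0,0),(.0414,-.0088,.055),(-.058,.058,0),(-.058,-.058,0),(-.042,0,.036)]: print(f,(proj(w,toW(p,f))-[130,100])*2)"
```

```text
t 1.65 tcp_face mm [ 42.6 -30.4  97.4] force face [-0.2 -0.1  0.3] w 0.0556 gf 0.0 q [ 0.3  -0.91 -0.82  0.27 -1.21 -2.12]
shift [0.01 0.43 0.05] turn [-0.02 -0.03  0.02]
(0, 0, 0) [[340.37810911  82.98589192]]
(0.0414, -0.0088, 0.055) [[328.2570345  233.79455075]]
(-0.058, 0.058, 0) [[503.50660017 -74.47474553]]
(-0.058, -0.058, 0) [[186.25167586 -76.9454138 ]]
(-0.042, 0, 0.036) [[358.2758475  -37.84864606]]
```

View pics/w2b.png

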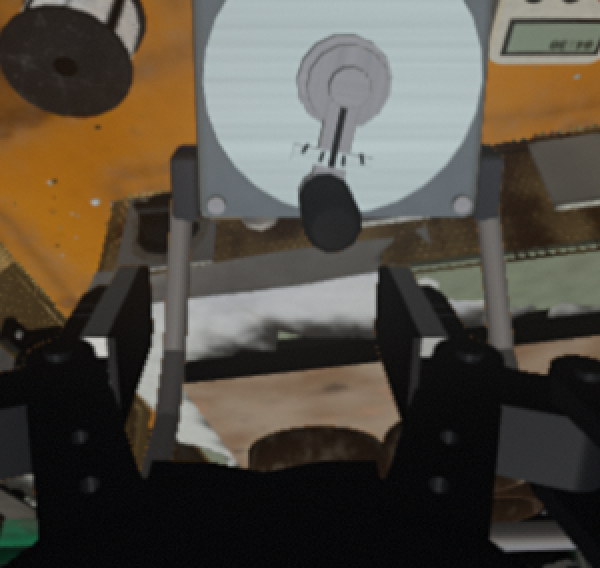

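Knob end is at crop (333,227), prediction (328,234); hub is at (343,78) vs (340,83). I'll shift the model about 1.5 mm and descend.

```bash
python3 -c "
from model import *
p=np.load('p.npy'); q=toW(p,(-.0015,.001,0))[0]-toW(p,(0,0,0))[0]; p[:2]+=q[:2]; np.save('p.npy',p); print(q)
go((.041,-.0085,.026))"
```

```text
[-0.001056    0.00125394 -0.00075   ]
shift [0.05 0.46 1.42] turn [-0.02 -0.02  0.02]
```

>>> {"method": "jog_arm", "body": {"targets": "0.05 0.46 0 0 0 0;0.05 0.46 0 0 0 0;0.05 0.46 0.5 0 0 0;0.05 0.46 1 0 0 0;0.05 0.46 1.4 0 0 0;0.05 0.46 1.42 0 0 0;0.05 0.46 1.42 0 0 0"}}

```text
time: 2.58
tool_pos: [0.4801, -0.1358, 0.1378]
tool_rot: [0.278, 2.609, -0.079]
force: [0.6, -0.5, 0.2]
width: 0.0558
gripper_force: 0.0
```

```bash
python3 -c "
from model import *
here(); go((.041,-.0085,.026)); w=cap('wrist','w3'); cv2.imwrite('pics/w3b.png',cv2.resize(w['img'][100:,130:430],None,fx=2,fy=2,interpolation=3)[:,:,::-1])"
```

```text
t 2.575 tcp_face mm [41.2 -8.2 25.7] force face [ 0.7 -0.4 -0.2] w 0.0558 gf 0.0 q [ 0.31 -0.8  -0.89  0.29 -1.04 -2.18]
shift [ 0.   -0.01 -0.01] turn [-0.02 -0.03  0.02]
```

View pics/w3b.png

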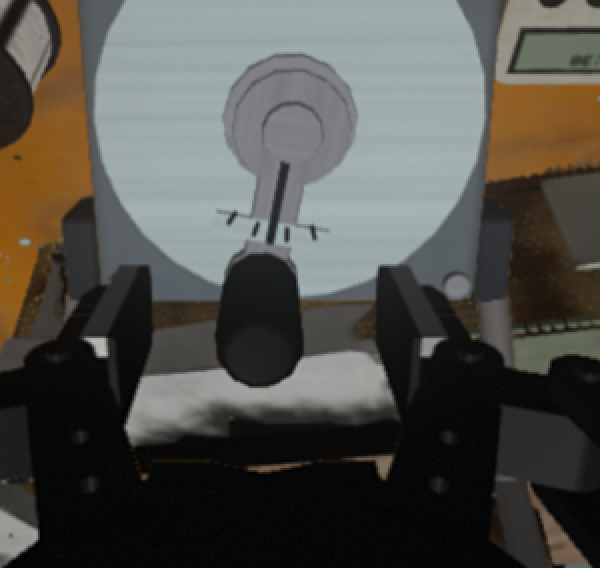

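The knob (260, 350) sits centred between the pads (mid 265), so I'll close.

>>> {"method": "jog_arm", "body": {"targets": "0 0 0 0 0 0;0 0 0 0 0 0;0 0 0 0 0 0;0 0 0 0 0 0;0 0 0 0 0 0;0 0 0 0 0 0", "fingers": -1}}

```text
time: 3.38
tool_pos: [0.4803, -0.1357, 0.1371]
tool_rot: [0.278, 2.61, -0.079]
force: [-3.7, 0.5, 5.3]
width: 0.0179
gripper_force: 58.8
```

```bash
cat >> model.py <<'E'
def arc(dh,z=None,c=(0,0),r=.042,n=8):
    """rows: arc of n steps, total dh rad, from current face angle about centre c; tool axes -x_f, y_f, -z_f"""
    p=np.load('p.npy'); st=state(); Rf=R.from_euler('z',p[3]).as_matrix()@F
    q=Rf.T@(st['tool_pos']-toW(p,(0,0,0))[0]); h=np.arctan2(-(q[1]-c[1]),-(q[0]-c[0])); print('h',round(h,3),'r',round(np.hypot(q[0]-c[0],q[1]-c[1]),4))
    Rw=R.from_rotvec(st['tool_rot']); print(';'.join('%.2f %.2f %.2f 0 0 0'%tuple(Rw.inv().apply(Rf@(np.array([c[0]-r*np.cos(a),c[1]-r*np.sin(a),z or q[2]])-q))/.05) for a in h+dh*np.arange(1,n+1)/n))
E
python3 -c "
from model import *
here(); arc(.15,n=3);arc(-.15,n=3)"
```

```text
t 3.375 tcp_face mm [40.9 -8.  25. ] force face [-0.6 -0.3  6.5] w 0.0179 gf 58.8 q [ 0.31 -0.8  -0.89  0.29 -1.04 -2.18]
h 2.948 r 0.0417
-0.01 0.04 -0.00 0 0 0;-0.02 0.08 -0.00 0 0 0;-0.02 0.12 -0.00 0 0 0
h 2.948 r 0.0417
0.00 -0.04 0.00 0 0 0;0.01 -0.08 0.00 0 0 0;0.03 -0.12 0.00 0 0 0
```

>>> {"method": "jog_arm", "body": {"targets": "-0.01 0.04 0 0 0 0;-0.02 0.08 0 0 0 0;-0.02 0.12 0 0 0 0;-0.03 0.16 0 0 0 0;-0.03 0.16 0 0 0 0"}}

```text
time: 4.0
tool_pos: [0.4827, -0.1282, 0.1372]
tool_rot: [0.279, 2.612, -0.08]
force: [-7.9, 1.0, 5.8]
width: 0.0182
gripper_force: 59.0
```

```bash
python3 -c "
from model import *
here(); arc(.2,n=4);arc(-.2,n=4)"
```

```text
t 4.0 tcp_face mm [41.7 -0.2 24.8] force face [-4.  -0.7  9. ] w 0.0182 gf 59.0 q [ 0.33 -0.79 -0.89  0.3  -1.04 -2.21]
h 3.136 r 0.0417
-0.01 0.04 -0.00 0 0 0;-0.00 0.08 -0.00 0 0 0;0.00 0.13 -0.00 0 0 0;0.01 0.17 -0.00 0 0 0
h 3.136 r 0.0417
-0.01 -0.04 0.00 0 0 0;-0.00 -0.08 0.00 0 0 0;0.00 -0.13 0.00 0 0 0;0.01 -0.17 0.00 0 0 0
```

>>> {"method": "jog_arm", "body": {"targets": "0 0.04 0 0 0 0;0 0.08 0 0 0 0;0.01 0.13 0 0 0 0;0.02 0.17 0 0 0 0;0.02 0.17 0 0 0 0"}}

```text
time: 4.62
tool_pos: [0.4836, -0.1199, 0.1367]
tool_rot: [0.279, 2.612, -0.081]
force: [-7.3, 0.2, 6.2]
width: 0.0182
gripper_force: 59.1
```

```bash
python3 -c "
from model import *
here(); arc(.2,n=4)"
```

```text
t 4.625 tcp_face mm [40.6  8.1 24.8] force face [-3.1 -1.3  9. ] w 0.0182 gf 59.1 q [ 0.35 -0.8  -0.9   0.32 -1.05 -2.24]
h -2.945 r 0.0414
-0.00 0.04 -0.00 0 0 0;0.01 0.08 -0.00 0 0 0;0.02 0.12 -0.00 0 0 0;0.04 0.16 -0.00 0 0 0
```

>>> {"method": "jog_arm", "body": {"targets": "0.01 0.04 0 0 0 0;0.02 0.08 0 0 0 0;0.03 0.12 0 0 0 0;0.05 0.16 0 0 0 0;0.05 0.16 0 0 0 0"}}

```text
time: 5.25
tool_pos: [0.4829, -0.1125, 0.1356]
tool_rot: [0.279, 2.612, -0.083]
force: [-6.3, -5.9, 5.5]
width: 0.0182
gripper_force: 59.0
```

```bash
python3 -c "
from model import *
here(); arc(.2,n=4);arc(-.48,n=8)"
```

```text
t 5.25 tcp_face mm [38.1 15.2 24.9] force face [-1.5 -7.1  7.2] w 0.0182 gf 59.0 q [ 0.38 -0.81 -0.91  0.33 -1.06 -2.27]
h -2.762 r 0.0411
-0.00 0.05 -0.00 0 0 0;0.02 0.08 -0.00 0 0 0;0.04 0.12 -0.00 0 0 0;0.06 0.16 -0.00 0 0 0
h -2.762 r 0.0411
-0.03 -0.04 0.00 0 0 0;-0.05 -0.09 0.00 0 0 0;-0.06 -0.14 0.00 0 0 0;-0.07 -0.19 0.00 0 0 0;-0.07 -0.24 0.00 0 0 0;-0.08 -0.29 0.00 0 0 0;-0.08 -0.34 0.00 0 0 0;-0.07 -0.39 0.00 0 0 0
```

It grips anticlockwise (+): the tangential force is 7 N. I'll lean on it about 3.5 mm more and hold.

>>> {"method": "jog_arm", "body": {"targets": "0 0.03 0 0 0 0;0.02 0.07 0 0 0 0;0.02 0.07 0 0 0 0;0.02 0.07 0 0 0 0;0.02 0.07 0 0 0 0;0.02 0.07 0 0 0 0"}}

```text
time: 6.0
tool_pos: [0.4825, -0.1097, 0.135]
tool_rot: [0.281, 2.612, -0.085]
force: [-7.4, -8.8, 7.0]
width: 0.0177
gripper_force: 59.1
```

```bash
python3 -c "
from model import *
here(); arc(-.48,n=8); w=cap('wrist','w4'); cv2.imwrite('pics/w4b.png',cv2.resize(w['img'][100:300,180:380],None,fx=3,fy=3,interpolation=3)[:,:,::-1])"
```

```text
t 6.0 tcp_face mm [37.  17.9 24.9] force face [ -1.1 -10.1   8.8] w 0.0177 gf 59.1 q [ 0.39 -0.81 -0.92  0.34 -1.06 -2.28]
h -2.691 r 0.0411
-0.04 -0.04 0.00 0 0 0;-0.06 -0.09 0.00 0 0 0;-0.07 -0.13 0.00 0 0 0;-0.08 -0.18 0.00 0 0 0;-0.09 -0.23 0.00 0 0 0;-0.10 -0.28 0.00 0 0 0;-0.10 -0.33 0.00 0 0 0;-0.10 -0.38 0.00 0 0 0
```

View pics/w4b.png

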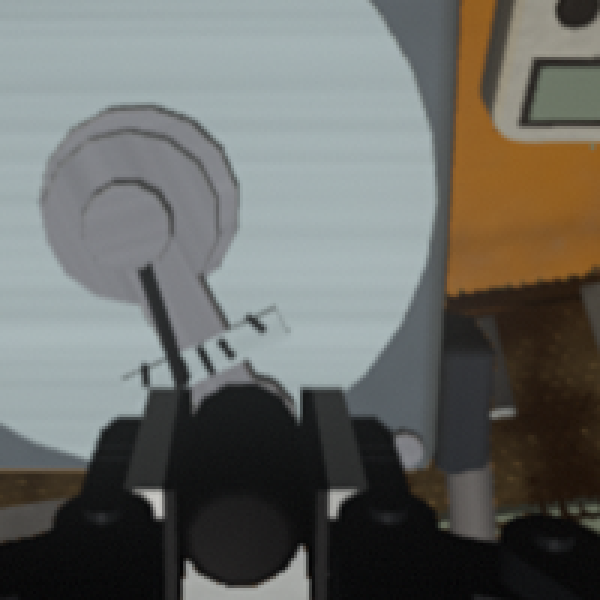

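The needle is at crop (180,372), just past the inner tick, with the outer tick at (145,375). I read that as about 0.2 rad, so I'll add 2 mm for margin and hold.

>>> {"method": "jog_arm", "body": {"targets": "0.01 0.04 0 0 0 0;0.01 0.04 0 0 0 0;0.01 0.04 0 0 0 0;0.01 0.04 0 0 0 0;0.01 0.04 0 0 0 0;0.01 0.04 0 0 0 0"}}

```text
time: 6.8
tool_pos: [0.4822, -0.108, 0.1346]
tool_rot: [0.281, 2.613, -0.087]
force: [-7.9, -10.3, 7.8]
width: 0.0178
gripper_force: 59.1
```

```bash
python3 -c "
from model import *
here(); arc(-.8,n=8,c=(-.0007,.0))"
```

```text
t 6.8 tcp_face mm [36.2 19.4 24.9] force face [ -0.9 -11.7   9.5] w 0.0178 gf 59.1 q [ 0.4  -0.81 -0.92  0.34 -1.06 -2.29]
h -2.658 r 0.0417
-0.04 -0.07 0.00 0 0 0;-0.07 -0.15 0.00 0 0 0;-0.09 -0.23 0.00 0 0 0;-0.10 -0.32 0.00 0 0 0;-0.10 -0.40 0.00 0 0 0;-0.09 -0.49 0.00 0 0 0;-0.08 -0.57 0.00 0 0 0;-0.06 -0.65 0.01 0 0 0
```

>>> {"method": "jog_arm", "body": {"targets": "-0.04 -0.07 0 0 0 0;-0.07 -0.15 0 0 0 0;-0.09 -0.23 0 0 0 0;-0.1 -0.32 0 0 0 0;-0.1 -0.4 0 0 0 0;-0.09 -0.49 0 0 0 0;-0.08 -0.57 0 0 0 0;-0.06 -0.65 0 0 0 0"}}

```text
time: 7.8
tool_pos: [0.4795, -0.1376, 0.1369]
tool_rot: [0.277, 2.61, -0.078]
force: [-2.1, 1.7, 5.9]
width: 0.0184
gripper_force: 59.1
```

```bash
python3 -c "
from model import *
here(); arc(-.8,n=8,c=(-.0003,.0))"
```

```text
t 7.8 tcp_face mm [ 40.6 -10.1  25. ] force face [0.9 1.2 6.3] w 0.0184 gf 59.1 q [ 0.3  -0.8  -0.89  0.29 -1.04 -2.18]
h 2.899 r 0.0421
0.03 -0.08 0.00 0 0 0;0.06 -0.16 0.00 0 0 0;0.10 -0.23 0.00 0 0 0;0.15 -0.30 0.00 0 0 0;0.20 -0.37 0.00 0 0 0;0.26 -0.42 0.00 0 0 0;0.33 -0.48 0.00 0 0 0;0.40 -0.52 0.00 0 0 0
```

>>> {"method": "jog_arm", "body": {"targets": "0.03 -0.08 0 0 0 0;0.06 -0.16 0 0 0 0;0.1 -0.23 0 0 0 0;0.15 -0.3 0 0 0 0;0.2 -0.37 0 0 0 0;0.26 -0.42 0 0 0 0;0.33 -0.48 0 0 0 0;0.4 -0.52 0 0 0 0"}}

```text
time: 8.8
tool_pos: [0.4567, -0.1605, 0.1272]
tool_rot: [0.278, 2.61, -0.081]
force: [1.4, -7.1, 6.1]
width: 0.018
gripper_force: 58.9
```

```bash
python3 -c "
from model import *
here(); arc(-.8,n=8,c=(-.0003,.0))"
```

```text
t 8.8 tcp_face mm [ 20.6 -37.3  25.3] force face [ 5.5 -6.6  3.9] w 0.018 gf 58.9 q [ 0.25 -0.86 -0.93  0.26 -1.05 -2.11]
h 2.081 r 0.0428
0.08 -0.02 0.00 0 0 0;0.16 -0.05 0.00 0 0 0;0.24 -0.07 0.00 0 0 0;0.33 -0.09 0.00 0 0 0;0.41 -0.09 0.00 0 0 0;0.49 -0.09 0.00 0 0 0;0.58 -0.08 0.00 0 0 0;0.66 -0.06 0.00 0 0 0
```

```bash
python3 -c "
from model import *
arc(-.8,n=8,c=(-.0003,-.0012))"
```

```text
h 2.095 r 0.0417
0.07 -0.04 0.00 0 0 0;0.15 -0.07 0.00 0 0 0;0.23 -0.10 0.00 0 0 0;0.31 -0.11 0.00 0 0 0;0.40 -0.12 0.00 0 0 0;0.48 -0.11 0.00 0 0 0;0.57 -0.10 0.00 0 0 0;0.65 -0.08 0.00 0 0 0
```

>>> {"method": "jog_arm", "body": {"targets": "0.07 -0.04 0 0 0 0;0.15 -0.07 0 0 0 0;0.23 -0.1 0 0 0 0;0.31 -0.11 0 0 0 0;0.4 -0.12 0 0 0 0;0.48 -0.11 0 0 0 0;0.57 -0.1 0 0 0 0;0.65 -0.08 0 0 0 0"}}

```text
time: 9.8
tool_pos: [0.4276, -0.1586, 0.1104]
tool_rot: [0.279, 2.611, -0.082]
force: [-1.3, -4.7, 5.1]
width: 0.0178
gripper_force: 59.0
```

```bash
python3 -c "
from model import *
here(); arc(-.8,n=8,c=(-.0003,-.0012))"
```

```text
t 9.8 tcp_face mm [-12.7 -41.7  25.2] force face [ 2.3 -4.9  4.5] w 0.0178 gf 59.0 q [ 0.29 -1.   -1.02  0.27 -1.11 -2.14]
h 1.274 r 0.0423
0.08 0.04 0.00 0 0 0;0.15 0.07 0.00 0 0 0;0.22 0.12 0.00 0 0 0;0.29 0.17 0.00 0 0 0;0.35 0.22 0.00 0 0 0;0.41 0.29 0.00 0 0 0;0.46 0.36 0.00 0 0 0;0.50 0.43 0.00 0 0 0
```

q3 is nearing its limit (−1.08). The bow doesn't bar this part of the circle, so I'll loosen, tilt the tool about 20° toward vertical (about the closing axis) and regrip.

>>> {"method": "jog_arm", "body": {"targets": "0 0 0 0 0 0;0 0 0 0 0 0;0 0 0 0 0 0;0.07 0 -0.02 0 1.25 0;0.13 0 -0.04 0 2.5 0;0.13 0 -0.04 0 2.5 0;0.13 0 -0.04 0 2.5 0", "fingers": -0.25}}

```text
time: 10.68
tool_pos: [0.4215, -0.1565, 0.1077]
tool_rot: [0.317, 2.959, -0.034]
force: [-0.3, 0.8, -0.1]
width: 0.0319
gripper_force: 0.0
```

```bash
python3 -c "
from model import *
here(); w=cap('wrist','w5'); cv2.imwrite('pics/w5b.png',cv2.resize(w['img'][60:,100:430],None,fx=1.8,fy=1.8,interpolation=3)[:,:,::-1])"
```

```text
t 10.675 tcp_face mm [-19.7 -40.9  26.1] force face [-0.4  0.7  0.1] w 0.0319 gf 0.0 q [ 0.15 -0.55 -0.66  0.07 -1.31 -1.95]
```

View pics/w5b.png

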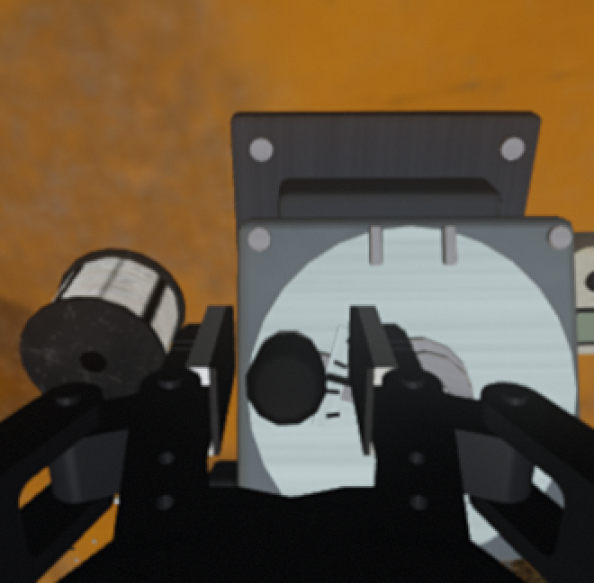

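The knob (285,378) sits between the pads (mid 291), and the ribs show at (376,243) and (449,243). I'll close again, shifted 1 mm.

>>> {"method": "jog_arm", "body": {"targets": "0 -0.03 0 0 0 0;0 -0.03 0 0 0 0;0 -0.03 0 0 0 0;0 -0.03 0 0 0 0;0 -0.03 0 0 0 0", "fingers": -1}}

```text
time: 11.35
tool_pos: [0.4215, -0.1579, 0.1098]
tool_rot: [0.316, 2.956, -0.033]
force: [-3.4, 1.0, 5.6]
width: 0.018
gripper_force: 59.4
```

```bash
cat >> model.py <<'E'
def arc2(dh,c,r=.042,n=8):
    "as arc, but for the grasp point (tilted tool); keeps face height"
    p=np.load('p.npy'); st=state(); Rf=R.from_euler('z',p[3]).as_matrix()@F; Rw=R.from_rotvec(st['tool_rot'])
    g=Rf.T@(st['tool_pos']-Rw.apply([0,0,hold_point_z])-toW(p,(0,0,0))[0]); h=np.arctan2(-(g[1]-c[1]),-(g[0]-c[0]))
    print('grasp',(g*1000).round(1),'h',round(h,3),'r',round(np.hypot(g[0]-c[0],g[1]-c[1]),4))
    print(';'.join('%.2f %.2f %.2f 0 0 0'%tuple(Rw.inv().apply(Rf@(np.array([c[0]-r*np.cos(a),c[1]-r*np.sin(a),g[2]])-g))/.05) for a in h+dh*np.arange(1,n+1)/n))
E
python3 -c "
from model import *
here(); arc2(-.8,c=(-.0003,-.0012))"
```

```text
t 11.35 tcp_face mm [-18.3 -42.3  27.8] force face [-0.3  0.2  6.6] w 0.018 gf 59.4 q [ 0.15 -0.55 -0.65  0.07 -1.31 -1.94]
grasp [-11.9 -42.2  45.3] h 1.296 r 0.0426
0.07 0.04 0.03 0 0 0;0.14 0.07 0.05 0 0 0;0.21 0.12 0.08 0 0 0;0.28 0.17 0.10 0 0 0;0.33 0.22 0.12 0 0 0;0.39 0.28 0.14 0 0 0;0.43 0.35 0.16 0 0 0;0.48 0.42 0.17 0 0 0
```

>>> {"method": "jog_arm", "body": {"targets": "0.07 0.04 0.03 0 0 0;0.14 0.07 0.05 0 0 0;0.21 0.12 0.08 0 0 0;0.28 0.17 0.1 0 0 0;0.33 0.22 0.12 0 0 0;0.39 0.28 0.14 0 0 0;0.43 0.35 0.16 0 0 0;0.48 0.42 0.17 0 0 0"}}

```text
time: 12.35
tool_pos: [0.4038, -0.1333, 0.097]
tool_rot: [0.317, 2.957, -0.035]
force: [-2.3, -2.5, 4.6]
width: 0.0183
gripper_force: 59.1
```

```bash
python3 -c "
from model import *
here(); arc2(-.48,c=(-.0003,-.0010),n=6)"
```

```text
t 12.35 tcp_face mm [-44.3 -22.   28. ] force face [ 0.8 -2.9  4.9] w 0.0183 gf 59.1 q [ 0.23 -0.64 -0.74  0.08 -1.33 -2.03]
grasp [-37.8 -21.9  45.5] h 0.508 r 0.0429
0.01 0.07 0.00 0 0 0;0.04 0.13 0.01 0 0 0;0.06 0.20 0.02 0 0 0;0.07 0.26 0.02 0 0 0;0.08 0.33 0.03 0 0 0;0.08 0.39 0.03 0 0 0
```

>>> {"method": "jog_arm", "body": {"targets": "0.01 0.07 0 0 0 0;0.04 0.13 0.01 0 0 0;0.06 0.2 0.02 0 0 0;0.07 0.26 0.02 0 0 0;0.08 0.33 0.03 0 0 0;0.08 0.39 0.03 0 0 0;0.08 0.44 0.03 0 0 0;0.08 0.44 0.03 0 0 0"}}

```text
time: 13.35
tool_pos: [0.404, -0.1109, 0.0942]
tool_rot: [0.317, 2.959, -0.035]
force: [-10.0, 0.8, 8.0]
width: 0.018
gripper_force: 59.6
```

>>> {"method": "jog_arm", "body": {"targets": "0 0 0 0 0 0;0 0 0 0 0 0;0 0 0 0 0 0;0 0 0 0 0 0", "fingers": 0}}

```text
time: 13.85
tool_pos: [0.4051, -0.1103, 0.0939]
tool_rot: [0.316, 2.957, -0.033]
force: [-1.1, 0.0, 1.5]
width: 0.0426
gripper_force: 0.0
```

```bash
python3 -c "
from model import *
here(); arc2(-.02,c=(-.0003,-.0010),n=1); w=cap('wrist','w6'); cv2.imwrite('pics/w6b.png',cv2.resize(w['img'][60:,100:430],None,fx=1.8,fy=1.8,interpolation=3)[:,:,::-1])"
```

```text
t 13.85 tcp_face mm [-49.    0.8  27.1] force face [-0.2 -0.2  1.8] w 0.0426 gf 0.0 q [ 0.3  -0.66 -0.76  0.09 -1.34 -2.1 ]
grasp [-42.5   0.8  44.6] h -0.044 r 0.0422
-0.00 0.02 -0.00 0 0 0
```

View pics/w6b.png

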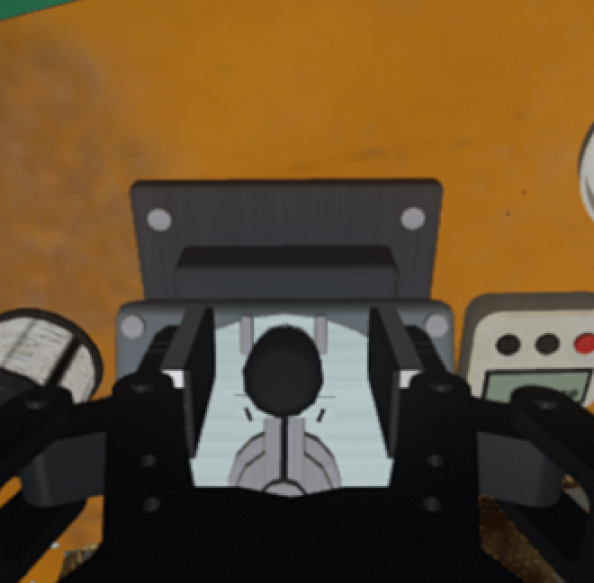

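The knob (283,370) is centred between the ribs (247 and 320) and the needle is straight. I'll back off.

>>> {"method": "jog_arm", "body": {"targets": "0 0 -0.5 0 0 0;0 0 -1 0 0 0;0 0 -1.5 0 0 0;0 0 -1.8 0 0 0;0 0 -1.8 0 0 0;0 0 -1.8 0 0 0;0 0 -1.8 0 0 0"}}

```text
time: 14.78
tool_pos: [0.3901, -0.1068, 0.1816]
tool_rot: [0.316, 2.959, -0.033]
force: [-0.2, -0.1, -0.3]
width: 0.0428
gripper_force: 0.0
```

```bash
python3 -c "
from model import *
here(); S=cap('scene','s7'); w=cap('wrist','w7')
a=cv2.resize(S['img'][110:280,200:320],None,fx=3,fy=3,interpolation=3);b=cv2.resize(w['img'],None,fx=.84,fy=.84)
o=np.zeros((510,790,3),np.uint8);o[:,:360]=a;o[:b.shape[0],360:]=b[:,:430];cv2.imwrite('pics/f.png',o[:,:,::-1])"
```

```text
t 14.775 tcp_face mm [-18.4   0.9 110.7] force face [-0.3 -0.1 -0.2] w 0.0428 gf 0.0 q [ 0.33 -0.71 -0.62  0.09 -1.52 -2.11]
```

View pics/f.png

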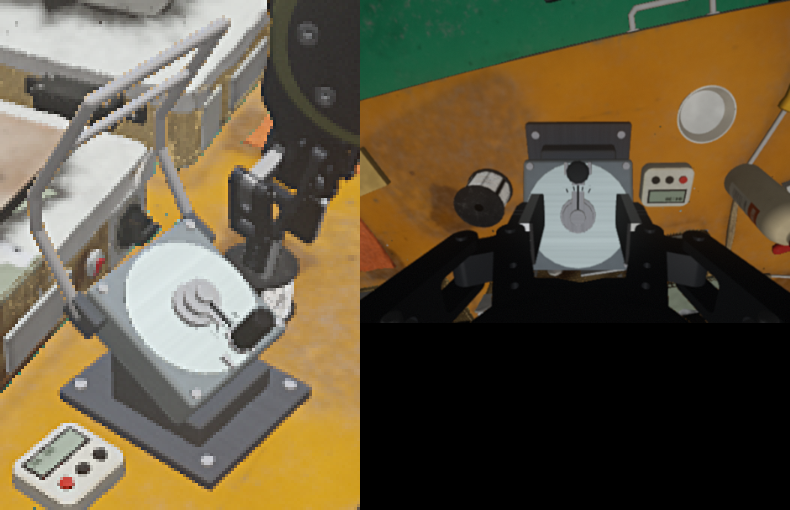

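The knob is parked between the ribs, seen at (577,172) in the wrist part of the picture. The needle is straight, the bottle is upright and the gripper is clear.

```bash
python3 -c "
from rig import hand_in
print(hand_in())"
```

```text
the job is handed in; nothing more can be done
None
```

The freewheel grips anticlockwise and runs loose clockwise; I held it past the proof load at about 0.25 rad (estimated from wrist force and needle position), parked the crank between the ribs and let go, then handed in at about 15 s (no verdict was shown).

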